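# Show the bearing ball to the upward-looking inspection camera

## Robot

A 6-joint arm with a two-finger parallel gripper is mounted at the origin on the work surface. World frame = base frame: x ahead of the robot, y to its left, z up, the work surface at z = 0. Lengths are in m, angles in rad, forces in N, time in s.
With the tool pointing down it reaches from about 0.35 to 0.85 m from the base axis. Payload 8.1 kg.
Tool frame: the origin (TCP) lies on the front face of the gripper's body, between the roots of the fingers; the fingertips stand 84 mm ahead of it and the grasp point (between the pads) lies 65 mm ahead of it (ctrl.finger_overhang is the distance from the TCP to the fingertips, in m); z points along the fingers, y is the direction in which the jaws open and shut (so a half turn about z gives the same grasp; the last joint's range is limited). The gripper opens to 93 mm and grips with 3 to 60 N. Pads are 15 mm wide; open, the fingers measure 128 mm over their backs; the gripper's body (75 mm by 188 mm) begins 65 mm behind the grasp point.
Start: joints at [1.075, 0.13, 1.488, -0, 1.523, -0.085], TCP at [0.24, 0.55, 0.303] pointing down, gripper open.
Joint ranges: [-2.96, 2.96], [-0.89, 2.26], [0.02, 2.5], [-1.34, 4.48], [0, 2.73], [-2.66, 2.66]. Speed limits (rad/s): [2.39, 2.39, 2.79, 3.14, 3.14, 3.14].

## Interface

Orientations are given as a rotation vector (axis times angle).
In Python, from workcell import readout, eyes, workorder, ctrl gives the robot as it stands.
- The arm moves only by the shell command python3 -m pendant 'ROWS'. ROWS is JSON, a list of rows, each a list of 7 numbers: the shift along the world's x, y, z in mm, then the turn, a rotation vector about the world's x, y, z in rad, then the opening, from -1 (shut) to 1 (fully open), so that 0 is half open. A call has 1 to 12 rows; each row shifts and turns the commanded pose from where the row before left it; what a row does not reach is not made up. A row lasts 1/10 s, in which the tool goes at most 50 mm and 8.59 degrees, less where a joint would pass 70% of its speed; a pose out of reach is approached as far as the arm can. A call is refused whole if a number of a shift passes 50 or a number of a turn 0.15, either way. A call with a gripper value outside its range is refused whole. The fingers move at their own pace and stop on an object; the grip force is fixed at half the most. Time passes only in rows, so rows that do not move let the fingers close. It gives the time, the measured TCP pose, the force and the opening at its end, in the units of the state.
- readout.read_state(): the state, without advancing time (a new reading comes with each control period).
- eyes.get_image(name): name is "side" or "top"; returns a dict with "frame" (480x640x3 uint8, red, green, blue), "camera_matrix" (3x3 intrinsics, pixels), "rvec" (rotation vector, rad) and "tvec" (3), from world to camera coordinates, as OpenCV has them. Camera axes: x right, y down, z forward; pixel columns grow to the right and rows downward; lengths in m; the calibration is good to about 2 mm. A picture is of the moment at which its call begins. There is no depth.
- workorder.job_done(): hands the job in, once; it reports no verdict.
Trained networks look in a picture, given as the dict that the camera call returned (one of the last four; its "shot" number tells which), for a name from the list of things; names that differ only in an ending like _2 or _b are one class to them, and where a whole thing is asked for, a point or a joint stands for the part that bears it (a point fixed in the world has none). Each returns a list of dicts, best first, with "p" (0 to 1); they miss things now and then, are a little off and sometimes report something else, mostly with a low value. They report only what shows in the picture. A call takes as long as a camera call. They do not tell look-alikes from the thing itself.
- eyes.spot_in(query, picture): "position" ([x, y, z] in m, in the coordinates of the camera as it stood for that picture, good to about 4 mm: the middle of the surface that is visible of it).
- eyes.trace(query, picture): "region" (480x640 bool, what is visible of it).
The state is a dict: "clock": time; "qpos": joint angles; "joint_vel": joint speeds; "joint_torque": joint torques, N m; "tool_pos": TCP position; "eef_rot": TCP orientation; "ft_force": force on the tool from outside, world axes, zero at the start; "torque": the same for the moment, N m; "gripper_width": finger opening in m.
Only numpy, scipy, OpenCV 4.12 (cv2) and the standard library are available. Lean on these libraries where they do the work, as an engineer would, in place of code of your own. Each camera call takes 0.05 s, during which the arm holds its last target. There are 200 camera calls.

## Task

Pick up the blue tray that carries the loose steel bearing ball by its orange tab, gripping gently (the tab cracks if squeezed with more than 50 N), and carry it without letting the ball roll out of its shallow pocket to the upward-looking inspection camera. Finish while still holding the tray there: level, still, with the ball's pocket centred over the lens and the tray's underside about 60 mm above the glass. Do not touch the camera with the tray or the robot, and leave the other tray and everything else on the bench alone.

Things in the scene. Friction and masses are not known exactly. Their poses are not given: they have to be found in the camera images.
- tray_tab (a point): Centre of the orange upright grip tab of the blue tray with the ball. The tab is 24 mm long (x), 12 mm thick (y), 45 mm tall, foot on the plate's top face: this point is 22.5 mm above the plate's top, 28.5 mm above the tray's underside, 35 mm from mid-plate towards tray -x. Axes are the tray's: x from tab to pocket, y across the tab's thickness (pinch along y), z up. Over 50 N of grip cracks it.
- tray_pocket (a point): Centre of the ball's pocket on the tray, 65 mm from the tab along tray +x; this point (where the ball's centre rests) is 12 mm above the plate's top, 18 mm above the tray's underside. Axes: the tray's. The pocket is a white ring, 20 mm inside and 32 mm outside diameter, only 2.5 mm high: the ball has about 2.5 mm of play and rolls out if the tray tips past about 30 degrees or is jerked.
- ball_center (a point): Centre of the loose steel bearing ball, 24 mm diameter, about 56 g, lying in the pocket of the tray.
- lens (a point): Middle of the lens glass on top of the upward-looking inspection camera, a fixed grey box 74 mm square on a dark foot 90 mm square, with a white light ring (66 mm diameter, top 56 mm above the bench) and a black lens barrel (44 mm diameter) whose glass faces straight up, 60 mm above the bench. This point is on the glass. z up.
- dock: Fixed shallow grey open dock in which the tray with the ball lies level: 146 mm (x) by 96 mm (y) outside, walls 5 mm thick and 14 mm high, floor 5 mm thick. Origin: centre of its underside, on the bench. The tray's plate is 130 mm (x) by 80 mm (y) by 6 mm, about 120 g, with about 3 mm of play in the dock; its axes start parallel to the dock's.
- dock_empty: A second fixed grey dock of the same make, in which the empty tray lies. Origin: centre of its underside.
- tray_empty_tab (a point): Centre of the orange tab of a second blue tray of the same make, with nothing in its pocket, lying in the second dock. To be left alone.
- mug: Bystander: red mug, 76 mm diameter, 90 mm high, at the back of the bench. Origin: centre of its underside. The bench also carries taller fixed equipment along its back and sides, beyond the bystanders.
- flux: Bystander: amber jar, 52 mm diameter, 60 mm high, at the back. Origin: centre of its underside.
- solder: Bystander: metal solder spool standing on end, 54 mm diameter, 44 mm high, at the back. Origin: centre of its underside.
- driver: Bystander: orange screwdriver lying on the bench near the robot. Origin: centre of its underside.
- meter: Bystander: orange hand-held multimeter lying flat, 150 by 78 by 34 mm, at the back. Origin: centre of its underside.
- screwbin: Bystander: small red open bin, 90 by 100 by 50 mm, at the back right. Origin: centre of its underside.
Things that resemble listed ones, but are neither listed nor needed, are in the scene too. Leave any red look-alike of the dock alone.

How it is judged:
By the outcome, as a careful person would: the job done as asked, in the order asked, and still so for the second after the job is handed in, while the arm keeps its last pose, push and grip.
It also fails if it takes over 53 s, if anything falls off the work surface, if the arm or the gripper's body presses on something with over 40 N, if the wrist force passes 120 N, or if a joint passes its speed limit or range.

## Working session

There is one attempt and no reset: what is moved stays moved. The work goes in short steps, Python scripts to look and compute and a shell command to move; the robot and the scene stay as the last step left them, time stands still between calls to the robot, and variables do not carry over. Pictures are saved under pics/ and viewed, about 8 in all and at most 12, crops included, and the job is handed in when it is done.

```bash
mkdir -p pics; ls; cat > h.py <<'E'
import numpy as np,cv2
from workcell import readout,eyes,workorder,ctrl
def world(p,pic):
    R=cv2.Rodrigues(np.array(pic["rvec"],float))[0]
    return R.T@(np.array(p,float)-np.array(pic["tvec"],float).ravel())
def ray(u,v,z,pic):
    K=np.array(pic["camera_matrix"]);R=cv2.Rodrigues(np.array(pic["rvec"],float))[0]
    c=-R.T@np.array(pic["tvec"],float).ravel();d=R.T@np.linalg.inv(K)@[u,v,1]
    return c+d*(z-c[2])/d[2]
def proj(P,pic):
    return cv2.projectPoints(np.array(P,float).reshape(-1,3),np.array(pic["rvec"],float),np.array(pic["tvec"],float),np.array(pic["camera_matrix"]),None)[0].reshape(-1,2)
def save(pic,name,crop=None,s=1):
    f=pic["frame"][:,:,::-1]
    if crop: f=f[crop[1]:crop[3],crop[0]:crop[2]]
    cv2.imwrite("pics/"+name,cv2.resize(f,None,fx=s,fy=s,interpolation=cv2.INTER_CUBIC))
E
python3 - <<'E'
from h import *
np.set_printoptions(precision=4,suppress=True)
for n in("top","side"):
    pic=eyes.get_image(n);save(pic,n+"1.png")
    R=cv2.Rodrigues(np.array(pic["rvec"],float))[0];print(n,-R.T@np.array(pic["tvec"]).ravel())
    for q in("tray_tab","tray_pocket","ball_center","lens","dock"):
        for d in eyes.spot_in(q,pic)[:4]:
            w=world(d["position"],pic);print(q,round(d["p"],2),w,proj(w,pic)[0].round())
print(readout.read_state())
E
```

```text
pics
top [0.3628 0.1017 1.3327]
tray_tab 0.77 [0.5184 0.313  0.0113] [230. 256.]
tray_tab 0.58 [0.7577 0.2255 0.0366] [264. 156.]
tray_pocket 0.69 [0.5239 0.319  0.009 ] [228. 254.]
ball_center 0.58 [0.5521 0.3316 0.0261] [222. 241.]
lens 0.87 [ 0.5839 -0.0218  0.049 ] [369. 223.]
dock 0.81 [0.5052 0.5281 0.0082] [142. 263.]
dock 0.76 [0.526  0.329  0.0129] [224. 253.]
dock 0.75 [0.3815 0.136  0.0073] [305. 311.]
dock 0.73 [0.3053 0.354  0.0105] [213. 345.]
side [-0.0965 -0.6046  0.9358]
tray_tab 0.65 [0.5115 0.3123 0.0116] [249. 207.]
tray_pocket 0.89 [0.512  0.3111 0.0127] [249. 207.]
ball_center 0.58 [0.5489 0.3333 0.0285] [254. 192.]
lens 0.8 [ 0.5733 -0.0426  0.0402] [366. 258.]
lens 0.35 [ 0.7775 -0.0415  0.0447] [422. 215.]
dock 0.79 [0.376  0.1372 0.0054] [250. 271.]
dock 0.76 [0.2974 0.3526 0.0008] [170. 243.]
dock 0.69 [0.5054 0.5262 0.01  ] [199. 173.]
dock 0.64 [0.5068 0.3009 0.0158] [250. 209.]
{'clock': 0.6, 'qpos': array([ 1.0746,  0.1304,  1.4882,  0.    ,  1.523 , -0.0854]), 'joint_vel': array([ 0.0018, -0.0004, -0.0005,  0.0001, -0.0006, -0.001 ]), 'joint_torque': array([ -0.0006, -55.9418, -49.1789,   0.0767,   0.0232,  -0.    ]), 'tool_pos': array([0.2396, 0.5501, 0.3028]), 'eef_rot': array([0.6408, 3.0755, 0.0001]), 'ft_force': array([-0.2851, -0.3627,  0.1252]), 'torque': array([ 0.0142,  0.035 , -0.0281]), 'gripper_width': 0.0928578007784302}
```

View pics/top1.png

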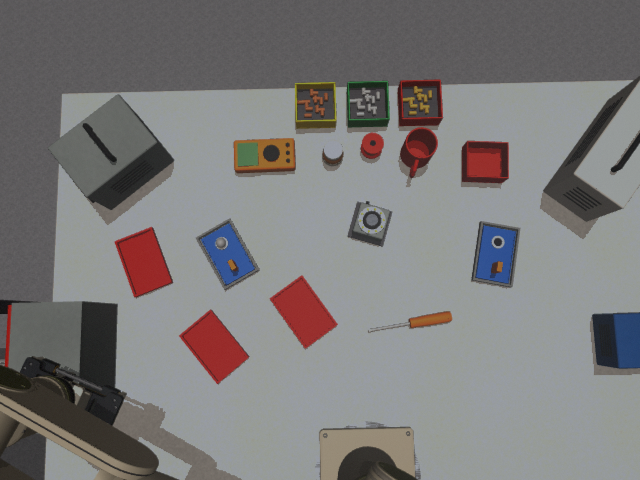

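View pics/side1.png

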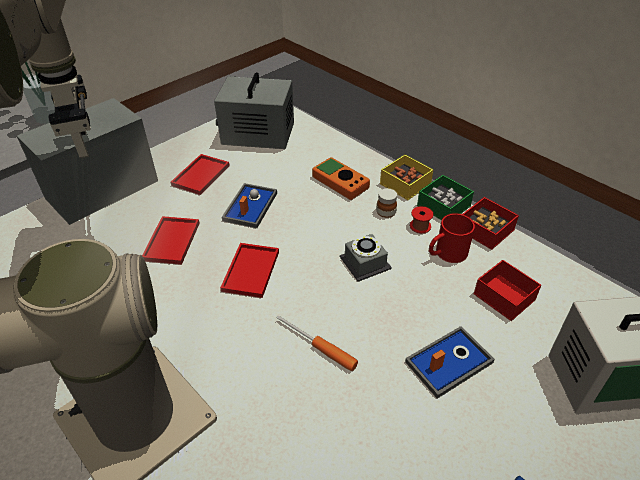

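The top view shows the ball tray at about (228,254), with its tab at (232,265) and the ball at (221,242). The side view shows it at (250,205). The empty tray is at (496,254) top and (450,360) side, and its ring is empty. The red plates are look-alikes and the camera is at (370,221). The left tray fits because it is the only one with a ball. I'll confirm that in a crop and measure its pose.

```bash
cat > m.py <<'E'
from h import *
np.set_printoptions(precision=4,suppress=True)
import sys
tag=sys.argv[1]
pt=eyes.get_image("top");ps=eyes.get_image("side")
def blobs(pic,box,lo,hi):
    h=cv2.cvtColor(pic["frame"],cv2.COLOR_RGB2HSV);m=cv2.inRange(h,lo,hi)
    k=np.zeros_like(m);k[box[1]:box[3],box[0]:box[2]]=1;return m*k
for pic,box,n in((pt,(180,205,270,300),"top"),(ps,(215,175,285,235),"side")):
    b=blobs(pic,box,(105,120,50),(130,255,255))
    o=blobs(pic,box,(5,120,60),(20,255,255))
    pts=np.argwhere(b|o)[:,::-1]
    hull=cv2.convexHull(pts.astype(np.int32))[:,0]
    w=np.array([ray(u,v,.011,pic)[:2] for u,v in hull])
    r=cv2.minAreaRect((w*1000).astype(np.float32));print(n,"rect",r,cv2.boxPoints(r).round(1).tolist())
    oc=np.argwhere(o)[:,::-1].mean(0);print("orange centroid",oc,"at z=.056",ray(*oc,.056,pic),"z=.0335",ray(*oc,.0335,pic))
a=pt["frame"][200:300,180:280];b=ps["frame"][160:260,200:300];c=pt["frame"][180:260,330:410]
im=np.hstack([cv2.resize(x,(400,400),interpolation=cv2.INTER_CUBIC) for x in(a,c)])
cv2.imwrite(f"pics/crop_{tag}.png",im[:,:,::-1])
# lens: dark barrel / white ring ellipses
for pic,n,(u,v) in((pt,"top",(371,220)),(ps,"side",(366,245))):
    for q in("lens",):
        for d in eyes.trace(q,pic)[:2]:
            m=d["region"].astype(np.uint8);p=np.argwhere(m)[:,::-1]
            e=cv2.fitEllipse(cv2.convexHull(p.astype(np.int32)))
            print(n,q,d["p"],len(p),e,ray(*e[0],.058,pic),ray(*e[0],.03,pic))
    g=cv2.cvtColor(pic["frame"],cv2.COLOR_RGB2GRAY)[v-22:v+22,u-22:u+22]
    hs=cv2.cvtColor(pic["frame"],cv2.COLOR_RGB2HSV)[v-22:v+22,u-22:u+22]
    m=((hs[...,2]>150)).astype(np.uint8)
    nb,l,s,c=cv2.connectedComponentsWithStats(m)
    for i in range(1,nb):
        if s[i,4]>30:
            hp=cv2.convexHull(np.argwhere(l==i)[:,::-1].astype(np.int32));e=cv2.fitEllipse(hp);x=(e[0][0]+u-22,e[0][1]+v-22)
            print(n,"bright",s[i],x,e[1],ray(*x,.056,pic))
E
python3 m.py a
```

```text
top rect ((523.6253051757812, 320.40191650390625), (128.96221923828125, 79.61848449707031), 28.63090705871582) [[448.0, 324.3999938964844], [486.1000061035156, 254.60000610351562], [599.2999877929688, 316.3999938964844], [561.0999755859375, 386.20001220703125]]
orange centroid [231.7083 264.5625] at z=.056 [0.4922 0.3027 0.056 ] z=.0335 [0.4945 0.3062 0.0335]
side rect ((504.3105773925781, 367.7124938964844), (133.6966552734375, 186.06619262695312), 24.806743621826172) [[404.6000061035156, 424.1000061035156], [482.70001220703125, 255.1999969482422], [604.0, 311.29998779296875], [526.0, 480.20001220703125]]
orange centroid [243.25   204.7969] at z=.056 [0.4789 0.2852 0.056 ] z=.0335 [0.4937 0.3079 0.0335]
top lens 0.65 1380 ((369.9317932128906, 223.02005004882812), (44.46506118774414, 46.96842956542969), 18.440847396850586) [ 0.5824 -0.0237  0.058 ] [ 0.5872 -0.0265  0.03  ]Traceback (most recent call last):
  File "m.py", line 33, in <module>
    hp=cv2.convexHull(np.argwhere(l==i)[:,::-1].astype(np.int32));e=cv2.fitEllipse(hp);x=(e[0][0]+u-22,e[0][1]+v-22)
                                                                    ~~~~~~~~~~~~~~^^^^
cv2.error: OpenCV(4.12.0) /io/opencv/modules/imgproc/src/shapedescr.cpp:361: error: (-201:Incorrect size of input array) There should be at least 5 points to fit the ellipse in function 'fitEllipseNoDirect'
```

View pics/crop_a.png

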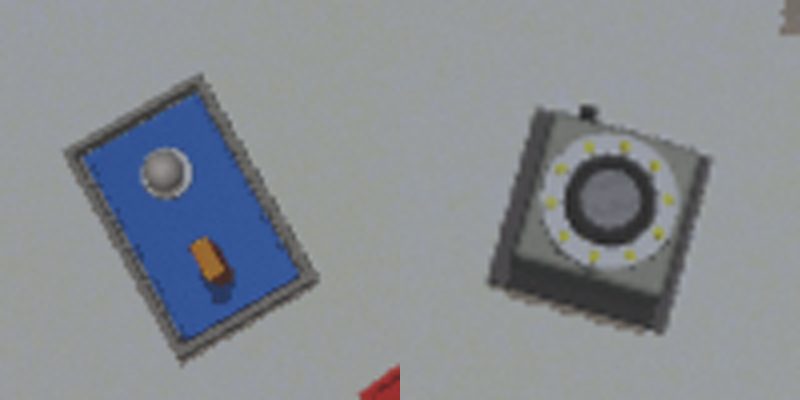

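The crop confirms the left tray carries the ball, at crop (166,172), and its tab is at (212,262). The lens is at right-crop (611,199), which is about full-image (372.2,219.8). I'll move above the tab now, translating first and turning after.

```bash
python3 -m pendant '[[20,-25,0,0,0,0,1],[21,-25,0,0,0,0,1],[21,-20,0,0,0,0.08,1],[21,-20,0,0,0,0.1,1],[21,-20,0,0,0,0.1,1],[21,-20,0,0,0,0.1,1],[21,-20,0,0,0,0.1,1],[21,-20,0,0,0,0.1,1],[21,-20,-10,0,0,0.1,1],[21,-20,-10,0,0,0.1,1],[21,-20,-10,0,0,0.1,1],[23,-15,-10,0,0,0.03,1]]'
python3 - <<'E'
from h import *
np.set_printoptions(precision=4,suppress=True)
pt=eyes.get_image("top");ps=eyes.get_image("side")
print("lens top",ray(372.2,219.8,.06,pt),"side",ray(366.5,243.5,.06,ps))
print("ball top",ray(221.5,243,.023,pt))
s=readout.read_state();R=cv2.Rodrigues(s["eef_rot"])[0];print(s["tool_pos"],s["eef_rot"],"y axis deg",np.degrees(np.arctan2(R[1,1],R[0,1])),s["qpos"],s["clock"])
g=s["tool_pos"]+R[:,2]*.065;print("grasp",g)
a=cv2.resize(pt["frame"][200:300,180:280],(400,400),interpolation=cv2.INTER_CUBIC)
b=cv2.resize(ps["frame"][165:245,210:290],(400,400),interpolation=cv2.INTER_CUBIC)
c=cv2.resize(ps["frame"][210:290,325:405],(400,400),interpolation=cv2.INTER_CUBIC)
z=np.zeros_like(c)
cv2.imwrite("pics/c2.png",cv2.resize(np.hstack([b,c]),None,fx=1,fy=1)[:,:,::-1])
E
```

```text
clock: 1.95
tool_pos: [0.4933, 0.3039, 0.2625]
eef_rot: [-0.781, 3.043, -0.0]
ft_force: [-0.8, -0.0, 0.2]
gripper_width: 0.0931
lens top [ 0.5896 -0.0292  0.06  ] side [ 0.5934 -0.0249  0.06  ]
ball top [0.5484 0.3324 0.023 ]
[0.4941 0.3026 0.261 ] [ 0.7722 -3.0433  0.0022] y axis deg 118.47593511886447 [ 0.4616  0.0994  1.5981 -0.001   1.4461 -1.6061] 2.05
grasp [0.494  0.3025 0.196 ]
```

View pics/c2.png

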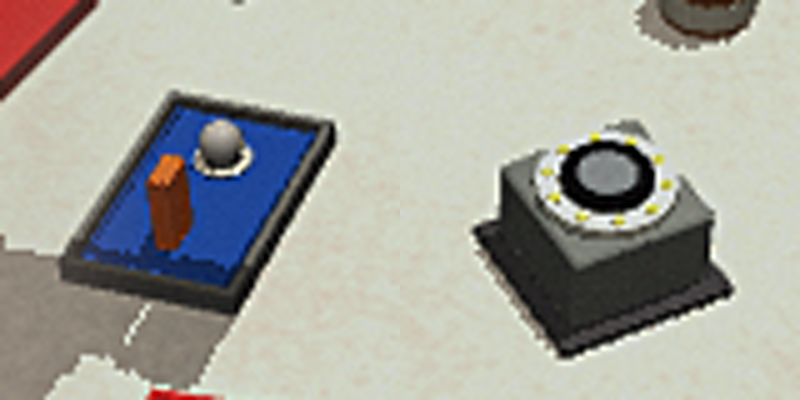

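```bash
python3 - <<'E'
from h import *
np.set_printoptions(precision=4,suppress=True)
pt=eyes.get_image("top");ps=eyes.get_image("side")
print("tab",ray(231.3,262.6,.056,pt),ray(243.8,198.0,.056,ps))
print("lens",ray(371.8,219.4,.06,pt),ray(366,244.2,.06,ps))
print("ball",ray(221.1,242.6,.023,pt),ray(253.9,193.5,.023,ps))
print(readout.read_state()["tool_pos"])
E
```

```text
tab [0.4969 0.3036 0.056 ] [0.4963 0.3052 0.056 ]
lens [ 0.5906 -0.0283  0.06  ] [ 0.5909 -0.0257  0.06  ]
ball [0.5494 0.3334 0.023 ] [0.5491 0.3354 0.023 ]
[0.4926 0.3047 0.2624]
```

```bash
python3 -m pendant '[[1,0,-20,0,0,0,0.2],[1,0,-25,0,0,0,0],[0,0,-25,0,0,0,-0.2],[0,0,-25,0,0,0,-0.3],[0,0,-25,0,0,0,-0.3],[0,0,-20,0,0,0,-0.3],[0,0,-10,0,0,0,-0.3],[0,0,-5,0,0,0,-0.3],[0,0,0,0,0,0,-0.3],[0,0,0,0,0,0,-0.3]]'
python3 - <<'E'
from h import *
pt=eyes.get_image("top");ps=eyes.get_image("side")
b=[cv2.resize(f["frame"][y:y+80,x:x+80],(400,400),interpolation=cv2.INTER_CUBIC) for f,x,y in((pt,190,205),(ps,210,155))]
cv2.imwrite("pics/c3.png",np.hstack(b)[:,:,::-1]);print(readout.read_state())
E
```

```text
clock: 3.15
tool_pos: [0.4952, 0.3057, 0.1091]
eef_rot: [-0.776, 3.042, 0.001]
ft_force: [0.8, 0.6, 0.1]
gripper_width: 0.0326
{'clock': 3.25, 'qpos': array([ 4.64620364e-01,  2.56349724e-01,  1.71525631e+00, -4.97951574e-06,
        1.16780087e+00, -1.60536053e+00]), 'joint_vel': array([-0.00258099,  0.00137227,  0.00285   ,  0.00136006, -0.00273598,
       -0.00169287]), 'joint_torque': array([ 9.08626453e-02, -5.62480652e+01, -4.31175721e+01, -9.51467984e-03,
        8.92358087e-02,  4.43326935e-03]), 'tool_pos': array([0.49533557, 0.3055401 , 0.10914756]), 'eef_rot': array([-7.75476566e-01,  3.04217376e+00,  7.25068750e-04]), 'ft_force': array([ 0.54881761, -1.38678831, -0.3114849 ]), 'torque': array([ 6.80025642e-02, -3.02759603e-02, -4.38901080e-06]), 'gripper_width': 0.03219406405936688}
```

View pics/c3.png

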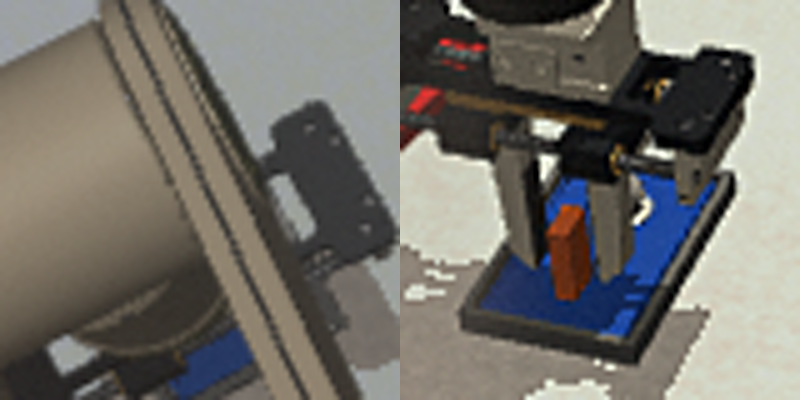

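The side crop shows the fingers straddling the tab at (568,255) with clear gaps on both sides. I'll lower a little and close gently in steps.

```bash
python3 -m pendant '[[0,0,-4,0,0,0,-0.4],[0,0,0,0,0,0,-0.5],[0,0,0,0,0,0,-0.6],[0,0,0,0,0,0,-0.65],[0,0,0,0,0,0,-0.7],[0,0,0,0,0,0,-0.75],[0,0,0,0,0,0,-0.8],[0,0,0,0,0,0,-1],[0,0,0,0,0,0,-1],[0,0,0,0,0,0,-1],[0,0,0,0,0,0,-1],[0,0,0,0,0,0,-1]]'
```

```text
clock: 4.45
tool_pos: [0.4946, 0.3051, 0.1038]
eef_rot: [-0.776, 3.044, 0.0]
ft_force: [-1.4, 1.0, 1.8]
gripper_width: 0.0119
```

```bash
python3 -m pendant '[[0,0,1,0,0,0,-1],[0,0,3,0,0,0,-1],[0,0,5,0,0,0,-1],[0,0,7,0,0,0,-1],[0,0,8,0,0,0,-1],[0,0,8,0,0,0,-1],[0,0,7,0,0,0,-1],[0,0,5,0,0,0,-1],[0,0,3,0,0,0,-1],[0,0,1,0,0,0,-1],[0,0,0,0,0,0,-1]]'
python3 - <<'E'
from h import *
ps=eyes.get_image("side");save(ps,"c4.png",(190,130,310,230),5);s=readout.read_state();print(s["torque"],s["ft_force"])
E
```

```text
clock: 5.55
tool_pos: [0.4945, 0.3051, 0.1517]
eef_rot: [0.776, -3.044, 0.0]
ft_force: [0.2, -0.1, -0.3]
gripper_width: 0.0122
[ 0.05876696  0.04047827 -0.0197612 ] [-0.28677669 -0.08189997 -1.92018461]
```

View pics/c4.png

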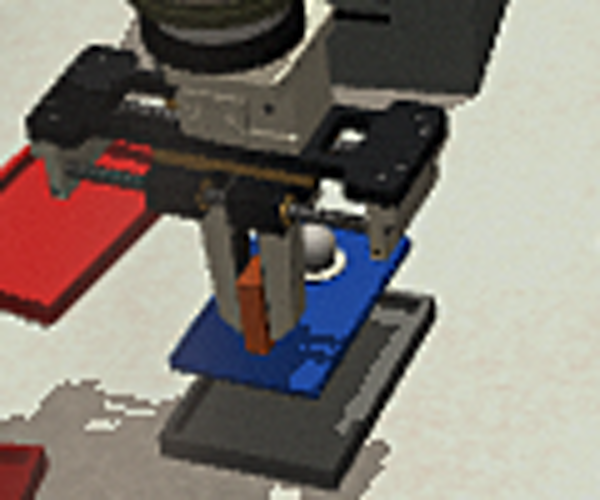

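The tray is lifted and looks level, with the ball in its white ring at crop (320,245). The pocket goes over the lens, so I need about (+39, −363, +67) mm. I'll make it with smooth ramps.

```bash
python3 -m pendant '[[0,0,2,0,0,0,-1],[0,-2,5,0,0,0,-1],[0,-4,8,0,0,0,-1],[1,-7,10,0,0,0,-1],[1,-10,10,0,0,0,-1],[2,-14,10,0,0,0,-1],[2,-17,9,0,0,0,-1],[2,-20,6,0,0,0,-1],[2,-20,4,0,0,0,-1],[2,-20,2,0,0,0,-1],[2,-20,1,0,0,0,-1],[2,-20,0,0,0,0,-1]]'; python3 -m pendant '[[2,-20,0,0,0,0,-1],[2,-20,0,0,0,0,-1],[2,-20,0,0,0,0,-1],[2,-20,0,0,0,0,-1],[2,-20,0,0,0,0,-1],[2,-20,0,0,0,0,-1],[2,-20,0,0,0,0,-1],[2,-18,0,0,0,0,-1],[2,-15,0,0,0,0,-1],[2,-12,0,0,0,0,-1],[2,-9,0,0,0,0,-1],[1,-6,0,0,0,0,-1]]'; python3 -m pendant '[[0,-4,0,0,0,0,-1],[0,-3,0,0,0,0,-1],[0,-2,0,0,0,0,-1],[0,0,0,0,0,0,-1],[0,0,0,0,0,0,-1],[0,0,0,0,0,0,-1]]'
python3 - <<'E'
from h import *
pt=eyes.get_image("top");ps=eyes.get_image("side")
b=[cv2.resize(f["frame"][y:y+100,x:x+100],(400,400),interpolation=cv2.INTER_CUBIC) for f,x,y in((pt,320,175),(ps,310,160))]
cv2.imwrite("pics/c5.png",np.hstack(b)[:,:,::-1]);save(ps,"s5.png");s=readout.read_state();print(s["tool_pos"],s["eef_rot"],s["qpos"],s["clock"])
print(proj([[.5905,-.0275,.06],[.5905,-.0275,.138]],pt),proj([[.5905,-.0275,.06],[.5905,-.0275,.138]],ps))
for q in("ball_center","tray_pocket"):
  for f in(pt,ps):
    for d in eyes.spot_in(q,f)[:2]: w=world(d["position"],f);print(q,d["p"],w,proj(w,f))
E
```

```text
clock: 6.8
tool_pos: [0.5108, 0.149, 0.2196]
eef_rot: [-0.775, 3.044, -0.0]
ft_force: [0.7, -0.5, -2.1]
gripper_width: 0.0119
clock: 8.0
tool_pos: [0.5337, -0.0497, 0.2188]
eef_rot: [-0.775, 3.044, 0.0]
ft_force: [-0.4, 0.3, -1.5]
gripper_width: 0.0116
clock: 8.6
tool_pos: [0.5336, -0.0576, 0.2187]
eef_rot: [-0.777, 3.044, 0.0]
ft_force: [-0.6, 0.5, -2.0]
gripper_width: 0.0121
[ 0.53357686 -0.05773476  0.21873167] [ 7.76440597e-01 -3.04412559e+00  5.04063022e-06] [-2.03325313e-01  1.53476168e-02  1.76442589e+00 -6.06598382e-06
  1.36182400e+00 -2.27359467e+00] 8.7
[[371.47605606 219.45689   ]
 [374.81009013 213.16766591]] [[366.4754218  244.68659659]
 [368.18582566 219.16895717]]
ball_center 0.54 [ 7.40159603e-01 -3.21655827e-01 -4.83614047e-06] [[484.48614277 162.00676323]]
tray_pocket 0.63 [ 0.59095458 -0.00611787  0.12577576] [[364.69478484 214.23782525]]
tray_pocket 0.96 [ 0.53347218 -0.06082686  0.12877988] [[361.29694571 242.55108825]]
```

View pics/c5.png

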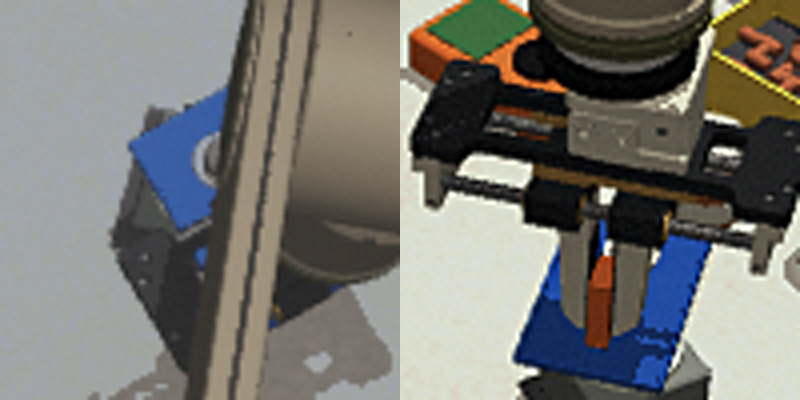

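The top crop shows the ball still in its ring at (208,158), partly under the arm. The side crop shows the plate over the camera body, with the ball hidden behind the finger. I'll overlay the predicted outline of a level tray to check pose and tilt.

```bash
python3 - <<'E'
from h import *
pt=eyes.get_image("top");ps=eyes.get_image("side");s=readout.read_state()
L=np.array([.5905,-.0275,.12]);a=np.radians(28.5);ex=np.array([np.cos(a),np.sin(a),0]);ey=np.array([-ex[1],ex[0],0]);c=L-.030*ex
b=[]
for f,x,y in((pt,330,190),(ps,325,200)):
    im=cv2.resize(f["frame"][y:y+70,x:x+70],(400,560 and 400),interpolation=cv2.INTER_CUBIC);k=400/70
    def dr(P,col,cl=True): cv2.polylines(im,[np.int32(((proj(P,f)-[x,y]+.5)*k-.5)*8)],cl,col,1,cv2.LINE_AA,3)
    for z,col in((.006,(0,255,0)),(0,(255,255,0))):
        dr([c+sx*.065*ex+sy*.04*ey+[0,0,z] for sx,sy in((1,1),(1,-1),(-1,-1),(-1,1))],col)
    t=np.linspace(0,6.28,40);dr([L+.016*(np.cos(i)*ex+np.sin(i)*ey)+[0,0,.0085] for i in t],(255,0,255))
    t0=L-.065*ex+[0,0,.051];dr([t0+sx*.012*ex+sy*.006*ey for sx,sy in((1,1),(1,-1),(-1,-1),(-1,1))],(0,255,255))
    b.append(im)
cv2.imwrite("pics/c6.png",np.hstack(b)[:,:,::-1])
E
```

```text
(no output)
```

View pics/c6.png

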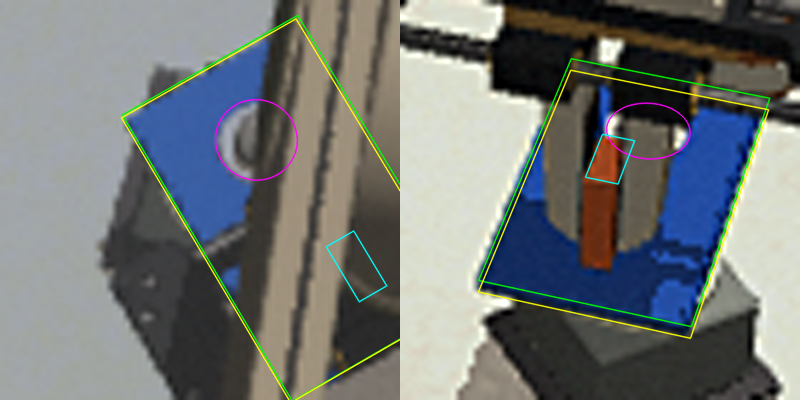

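The overlay agrees to about 1–1.5 mm. The ring sits at (257,142) in the top crop, and the plate corners and tab match a level tray with its underside at 120 mm. That is 60 mm above the glass. The ball is in the ring, so I'm handing in.

```bash
python3 -m pendant '[[0,0,0,0,0,0,-1],[0,0,0,0,0,0,-1],[0,0,0,0,0,0,-1]]'; python3 -c "
from workcell import workorder;print(workorder.job_done())"
```

```text
clock: 9.3
tool_pos: [0.5336, -0.0579, 0.2187]
eef_rot: [0.776, -3.044, -0.0]
ft_force: [-0.1, -0.1, -2.5]
gripper_width: 0.0118
the job is handed in; nothing more can be done
None
```

I gripped the ball tray by its orange tab with the fixed 30 N grip, lifted it out of its dock and carried it to the inspection camera. It is still being held there, and I handed the job in at about 9.3 s.

- **Position and level:** in the last overlay the tray's outline matched a level plate with its underside at 120 mm, which is 60 mm above the glass. The pocket ring was within about 1–1.5 mm of the lens axis; I left that small offset because the calibration is only good to about 2 mm.
- **Ball:** it was in its ring in the last top view, partly hidden by the arm. In the side view it was hidden behind a finger, so only one camera confirms it. The detector's ball report there was false (a spot on the bench about 0.33 m away), so I relied on the picture.
- **Stillness and contact:** the arm was still at the end, and the wrist force showed only the tray's weight, about 2 N. I saw no contact with the camera or anything else.

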